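# Check the springs of the mirror's rests

### The arm

A 7-joint arm with a two-finger parallel gripper is mounted at the origin on the work surface. World frame = base frame: x ahead of the robot, y to its left, z up, the work surface at z = 0. Lengths are in m, angles in rad, forces in N, time in s.
With the tool pointing down it reaches from about 0.35 to 0.9 m from the base axis. Payload 7.2 kg.
Tool frame: the origin (TCP) lies at the very end of the fingers, on their centre line; the grasp point (between the pads) lies 19 mm behind it; z points along the fingers, y is the line along which they close (so a half turn about z gives the same grasp; the last joint's range is limited). The gripper opens to 88 mm and grips with 3 to 60 N. Pads are 20 mm wide; open, the fingers measure 115 mm over their backs; the gripper's body (75 mm by 178 mm) begins 61 mm behind the grasp point.
Start: joints at [1.178, 0.411, -0.013, 1.596, 0.006, 1.134, -0.082], TCP at [0.199, -0.592, 0.223] pointing down, gripper open.
Joint ranges: [-2.95, 2.95], [-0.29, 1.99], [-1.47, 1.44], [0.14, 2.54], [-1.03, 4.17], [0.13, 1.85], [-2.86, 2.86]. Speed limits (rad/s): [2.39, 2.39, 3.01, 3.01, 3.14, 3.14, 3.14].

### API

Orientations are given as a rotation vector (axis times angle).
In Python, from rig import observe, optics, workorder gives the robot as it stands.
- The arm moves only by the tool drive_tool, never from a script. Its argument "deltas" is one flat list of numbers, 7 for each row, row after row: the turn, a rotation vector about the tool's x, y, z as a fraction of full scale, then the shift along the tool's x, y, z as a fraction of full scale, then the gripper command: -1 is fully open, 1 is shut, values between are in proportion. A call has 1 to 12 rows; each row is the pose to reach, as a shift and turn from the pose commanded when the call began, along the tool's axes at that moment; what a row does not reach only later rows make up. Full scale, the value 1, is 300 mm for a shift and 45 degrees for a turn. A row lasts 1/12 s, in which the tool goes at most 41.7 mm and 7.16 degrees, less where a joint would pass 70% of its speed; a pose out of reach is approached as far as the arm can. A call with a number of a shift or a turn outside -1 to 1 is refused whole. A call with a gripper value outside its range is refused whole. The fingers move at their own pace and stop on an object; "force" is the grip in N (left out, the last holds). Time passes only in rows, so rows that repeat a pose let the fingers close. It gives the time, the measured TCP pose, the force, the opening and the grip force at its end, in the units of the state.
- observe(): the state, without advancing time (a new reading comes with each control period).
- optics.get_image(name): name is "scene" or "top"; returns a dict with "frame" (384x512x3 uint8, red, green, blue), "depth" (384x512 float32, m along the optical axis (not along the pixel's ray), 0 where there is no reading), "K" (3x3 intrinsics, pixels), "T" (4x4, takes a point from camera to world coordinates). Camera axes: x right, y up, looking along -z (the intrinsics and any distortion apply to the point x, -y, -z); pixel columns grow to the right and rows downward; lengths in m; the calibration is good to about 2 mm. A picture is of the moment at which its call begins.
- workorder.job_done(): hands the job in; it is judged then, once.
The state is a dict: "time_s": time; "joint_positions": joint angles; "qd": joint speeds; "tau": joint torques, N m; "ee_pos": TCP position; "tcp_rot": TCP orientation; "ft_force": force on the tool from outside, world axes, zero at the start; "torque": the same for the moment, N m; "finger_gap": finger opening in m; "finger_force": force on a finger pad.
Only numpy, scipy, OpenCV 4.12 (cv2) and the standard library are available. Lean on these libraries where they do the work, as an engineer would, in place of code of your own. Each camera call takes 0.05 s, during which the arm holds its last target. There are 200 camera calls.

### The job

Before the bronze mirror is laid on its sprung rests, check that they give: with a fingertip press the square-topped rest's pad lightly, then the long-topped one, then the small round one, each down a few millimetres without reaching its stop, letting it come back up before the next. Do not lift, slide or tip the rests, and leave the large round rest and the other things on the table alone.

Things in the scene. Friction and masses are not known exactly. Their poses are not given: they have to be found in the camera images.
- square_rest: A loose stand, 0.4 kg, same as the others but for its pad: a round dark steel foot 64 mm across and 14 mm high, a dark sleeve 24 mm across up to 38 mm, and on it a sprung white-faced pad 8 mm thick whose top is 60 mm above the table when up. The pad is a square, 46 x 46 mm, sides along the body's x and y. Origin: centre of the foot's underside, on the table; z up.
- long_rest: A loose stand, 0.4 kg, same as the others but for its pad: a round dark steel foot 64 mm across and 14 mm high, a dark sleeve 24 mm across up to 38 mm, and on it a sprung white-faced pad 8 mm thick whose top is 60 mm above the table when up. The pad is a long narrow bar, 84 mm along the body's x and 20 mm along y. Origin: centre of the foot's underside, on the table; z up.
- small_rest: A loose stand, 0.4 kg, same as the others but for its pad: a round dark steel foot 64 mm across and 14 mm high, a dark sleeve 24 mm across up to 38 mm, and on it a sprung white-faced pad 8 mm thick whose top is 60 mm above the table when up. The pad is a small disc 30 mm across, smaller than the foot under it. Origin: centre of the foot's underside, on the table; z up.
- large_rest: A loose stand, 0.4 kg, same as the others but for its pad: a round dark steel foot 64 mm across and 14 mm high, a dark sleeve 24 mm across up to 38 mm, and on it a sprung white-faced pad 8 mm thick whose top is 60 mm above the table when up. The pad is a large disc 72 mm across that hides the foot; this rest is to be left alone. Origin: centre of the foot's underside, on the table; z up.
- square_top (a point): Centre of the top face of the square-topped rest's pad, 60 mm above the table when the pad is up; it goes down with the pad.
- square_pad (a joint): How far the square-topped rest's pad is pressed down, m: 0 up, 0.012 at its stop. A spring brings it back; it starts to move at about 2 N, then needs 0.6 N more for each mm, about 9 N at the stop.
- long_top (a point): Centre of the top face of the long-topped rest's pad, 60 mm above the table when the pad is up; it goes down with the pad.
- long_pad (a joint): How far the long-topped rest's pad is pressed down, m: 0 up, 0.012 at its stop. A spring brings it back; it starts to move at about 2 N, then needs 0.6 N more for each mm, about 9 N at the stop.
- small_top (a point): Centre of the top face of the small round rest's pad, 60 mm above the table when the pad is up; it goes down with the pad.
- small_pad (a joint): How far the small round rest's pad is pressed down, m: 0 up, 0.012 at its stop. A spring brings it back; it starts to move at about 2 N, then needs 0.6 N more for each mm, about 9 N at the stop.
- large_top (a point): Centre of the top face of the large round rest's pad, 60 mm above the table when the pad is up; it goes down with the pad.
- large_pad (a joint): How far the large round rest's pad is pressed down, m: 0 up, 0.012 at its stop. A spring brings it back; it starts to move at about 2 N, then needs 0.6 N more for each mm, about 9 N at the stop.
- mirror: Bystander: old bronze mirror, a disc 200 mm across, lying flat, rim about 9 mm high, a knob 17 mm high in the middle. Loose. Origin: centre of the underside.
- tape_roll: Bystander: roll of cream paper tape lying flat, 110 mm across, hole 78 mm, 22 mm high. Loose. Origin: centre of the underside.
- brush: Bystander: brush with a wooden handle lying on the table along its x axis, handle to -x, about 200 mm long, under 30 mm high. Loose. Origin: on its underside.
- jar: Bystander: closed amber jar, 64 mm across, 80 mm high, upright. Loose. Origin: centre of the underside.

How it is judged:
On the way, in this order (a step that is already met when the one before it is completed fails the run):
1. the square-topped rest's pad is pressed down at least 3 mm by the fingers while the other pads are up (value of joint square_pad above 0.003 m and contact force between the fingers and square_rest above 0.5 N and value of joint each of long_pad, small_pad, large_pad below 0.0015 m), for 0.05 s.
2. the long-topped rest's pad is pressed down at least 3 mm by the fingers while the other pads are up (value of joint long_pad above 0.003 m and contact force between the fingers and long_rest above 0.5 N and value of joint each of square_pad, small_pad, large_pad below 0.0015 m), for 0.05 s.
3. the small round rest's pad is pressed down at least 3 mm by the fingers while the other pads are up (value of joint small_pad above 0.003 m and contact force between the fingers and small_rest above 0.5 N and value of joint each of square_pad, long_pad, large_pad below 0.0015 m), for 0.05 s.
At the end, for the whole second after the job is handed in: All four pads are up again (within 1.5 mm), all rests stand upright and at rest within 15 mm of where they began, and the bystanders lie within 12 mm of where they began (value of joint each of square_pad, long_pad, small_pad, large_pad below 0.0015 m and distance of each of square_rest, long_rest, small_rest, large_rest from where it was at the start of the episode below 0.015 m and angle between each of square_rest, long_rest, small_rest, large_rest's own z axis and vertical below 0.1 rad and linear speed of each of square_rest, long_rest, small_rest, large_rest below 0.02 m/s and distance of each of mirror, tape_roll, brush, jar from where it was at the start of the episode below 0.012 m); the robot touches nothing.
It fails at once if a pad is pressed to its stop (10.5 mm of 12 mm or more) (value of joint any of square_pad, long_pad, small_pad above 0.0105 m).
It fails at once if the large round rest's pad is pressed (over 2 mm) (value of joint large_pad above 0.002 m).
It fails at once if a rest is lifted, slid (over 15 mm) or tipped (over 0.25 rad) (distance of any of square_rest, long_rest, small_rest, large_rest from where it was at the start of the episode above 0.015 m or height (world z) of any of square_rest, long_rest, small_rest, large_rest above 0.006 m or angle between any of square_rest, long_rest, small_rest, large_rest's own z axis and vertical above 0.25 rad).
It fails at once if the mirror, tape roll, brush or jar is moved over 12 mm (distance of any of mirror, tape_roll, brush, jar from where it was at the start of the episode above 0.012 m).
It also fails if it takes over 51 s, if anything falls off the work surface, if the arm or the gripper's body presses on something with over 40 N, if the wrist force passes 120 N, or if a joint passes its speed limit or range.

## Working session

There is one attempt and no reset: what is moved stays moved. The work goes in short steps, Python scripts to look and compute and a tool call to move; the robot and the scene stay as the last step left them, time stands still between calls to the robot, and variables do not carry over. Pictures are saved under pics/ and viewed, at most 10 in all, crops included, and the job is handed in when it is done.

Besides the shell and the picture viewer there is one more tool, called after "Emit:" as a command line: name --argument value ..., lists and objects as JSON in quotes. drive_tool: Moves the arm, as the interface text tells. Shift numbers are shares of 300 mm and turn numbers shares of 45 degrees, none past 1 either way. Its arguments: {"type":"object","properties":{"deltas":{"type":"array","items":{"type":"number"}},"force":{"type":"number"}},"required":["deltas"]}

```bash
mkdir -p pics; python3 - <<'E'
from rig import observe, optics
import cv2, numpy as np
s=observe(); print({k:np.round(v,3).tolist() for k,v in s.items()})
for n in("top","scene"):
    d=optics.get_image(n); np.savez(f"{n}0.npz",**d); cv2.imwrite(f"pics/{n}0.png",d["frame"][:,:,::-1]); print(n,d["K"].round(1).tolist(),d["T"].round(3).tolist(),d.keys(),d["depth"].min(),d["depth"].max())
E
```

```text
{'time_s': 0.0, 'joint_positions': [1.178, 0.412, -0.013, 1.597, 0.006, 1.134, -0.082], 'qd': [-0.001, 0.001, 0.0, -0.0, 0.0, -0.0, -0.0], 'tau': [-0.001, -58.795, 0.642, -29.107, -0.054, 0.018, 0.0], 'ee_pos': [0.199, -0.592, 0.222], 'tcp_rot': [-3.099, -0.508, 0.001], 'ft_force': [-0.322, -0.023, 0.206], 'torque': [0.026, 0.027, -0.007], 'finger_force': 0.0, 'finger_gap': 0.088}
top [[352.4, 0.0, 256.8], [0.0, 352.4, 188.8], [0.0, 0.0, 1.0]] [[0.018, 0.998, -0.068, 0.503], [-1.0, 0.019, 0.01, -0.031], [0.012, 0.067, 0.998, 0.927], [0.0, 0.0, 0.0, 1.0]] dict_keys(['frame', 'depth', 'K', 'T']) 0.0 1.7701669
scene [[478.8, 0.0, 260.3], [0.0, 478.8, 188.0], [0.0, 0.0, 1.0]] [[-0.698, -0.51, 0.502, 1.2], [0.716, -0.479, 0.509, 0.626], [-0.019, 0.715, 0.699, 0.948], [0.0, 0.0, 0.0, 1.0]] dict_keys(['frame', 'depth', 'K', 'T']) 0.0 3.710352
```

View pics/top0.png

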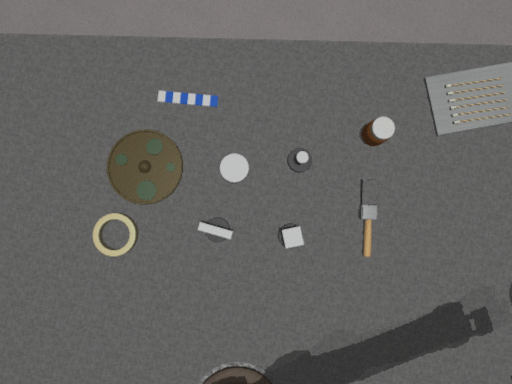

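View pics/scene0.png

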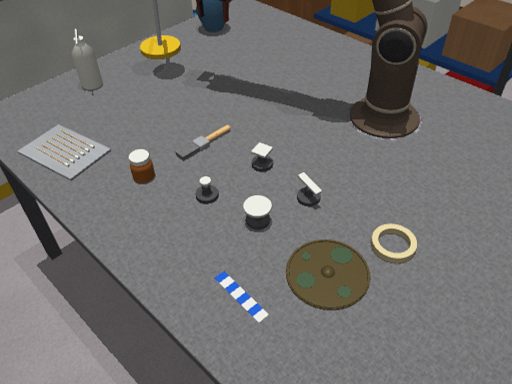

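The top view shows the square pad at (292,237), long at (215,230), small at (302,157), large at (234,168). In the scene view they are at (262,150), (309,184), (206,182), (257,206). I'll triangulate them.

```bash
cat > h.py <<'E'
import numpy as np, cv2
def ray(d,u,v):
    r=d["T"][:3,:3]@np.array([1,-1,-1])*0+d["T"][:3,:3]@(np.array([1,-1,-1])*(np.linalg.inv(d["K"])@[u,v,1])); return d["T"][:3,3],r/np.linalg.norm(r)
def plane(d,u,v,z): o,r=ray(d,u,v); return o+r*(z-o[2])/r[2]
def cross(a,b):
    (o,r),(p,s)=a,b; t=np.linalg.lstsq(np.c_[r,-s],p-o,rcond=None)[0]; A=o+r*t[0];B=p+s*t[1]; return (A+B)/2,np.linalg.norm(A-B)
def blob(d,seed,thr=140,R=30):
    f=d["frame"].astype(int); m=((f.min(2)>thr)&(f.max(2)-f.min(2)<40)).astype(np.uint8)
    n,l,st,c=cv2.connectedComponentsWithStats(m); 
    i=min(range(1,n),key=lambda i:np.hypot(*(c[i]-seed))+(100 if st[i,4]<15 else 0)); return c[i],st[i,4],l==i
E
python3 - <<'E'
from h import *
D={n:dict(np.load(n+"0.npz")) for n in("top","scene")}
S=dict(square=((292,237),(262,150)),long=((215,230),(309,184)),small=((302,157),(206,182)),large=((234,168),(257,206)))
for k,(a,b) in S.items():
    ca,na,ma=blob(D["top"],a); cb,nb,mb=blob(D["scene"],b)
    P,e=cross(ray(D["top"],*ca),ray(D["scene"],*cb))
    ys,xs=np.nonzero(ma); rc=cv2.minAreaRect(np.array([plane(D["top"],x,y,.06)[:2]*1000 for x,y in zip(xs,ys)],np.float32))
    print(k,ca.round(1),na,cb.round(1),nb,"tri",P.round(4),round(e,4),"plane",plane(D["top"],*ca,.06).round(4),plane(D["scene"],*cb,.06).round(4),np.round(rc[1]),round(rc[2]), "depth",D["top"]["depth"][int(ca[1]),int(ca[0])])
import scipy.spatial.transform as t
print(t.Rotation.from_rotvec([-3.099,-.508,.001]).as_matrix().round(3))
for n,(u,v) in dict(jar=(383,128),brush=(369,212),tape=(115,235)).items(): print(n,plane(D["top"],u,v,.03).round(3))
E
```

```text
square [292.6 236.9] 357 [261.5 148.8] 186 tri [ 0.4458 -0.1289  0.0618] 0.0006 plane [ 0.4458 -0.1294  0.06  ] [ 0.444  -0.1303  0.06  ] [46. 46.] 12 depth 0.8633227
long [214.8 230.1] 293 [309.7 182.4] 196 tri [0.4582 0.0618 0.0609] 0.002 plane [0.4589 0.0611 0.06  ] [0.4567 0.0618 0.06  ] [84. 20.] 75 depth 0.8607205
small [302.1 156.6] 110 [204.6 179.7] 81 tri [ 0.644  -0.1504  0.0622] 0.0003 plane [ 0.6445 -0.1508  0.06  ] [ 0.6425 -0.1522  0.06  ] [28. 25.] 1 depth 0.87557095
large [233.9 167.2] 664 [257. 205.] 487 tri [0.614  0.0182 0.0616] 0.001 plane [0.6146 0.0179 0.06  ] [0.6126 0.0175 0.06  ] [70. 69.] 1 depth 0.8711582
[[ 0.948  0.319 -0.001]
 [ 0.319 -0.948  0.001]
 [-0.    -0.001 -1.   ]]
jar [ 0.728 -0.364  0.03 ]
brush [ 0.51  -0.327  0.03 ]
tape [0.441 0.315 0.03 ]
```

```bash
python3 - <<'E'
from h import *
d=dict(np.load("scene0.npz"))
def proj(P): p=np.linalg.inv(d["T"])@[*P,1]; q=d["K"]@(p[:3]*[1,-1,-1]); return (q[:2]/q[2]).round()
print(proj([.199,-.592,.222]),proj([.199,-.592,.4]),proj([0,0,0]))
for u,v in((160,45),(168,72),(157,15),(88,70),(212,15)):
    o=d["T"]@np.r_[np.array([1,-1,-1])*(np.linalg.inv(d["K"])@[u,v,1])*d["depth"][v,u],1]; print(u,v,o[:3].round(3))
E
```

```text
[214.  19.] [209. -35.] [384. 117.]
160 45 [ 0.227 -0.908  0.025]
168 72 [ 0.307 -0.761 -0.002]
157 15 [ 0.205 -0.926  0.137]
88 70 [ 0.564 -0.865  0.077]
212 15 [-0.002 -0.844  0.091]
```

Emit:
drive_tool --deltas '[0,0,0,0.1,-0.09,0,1,0,0,0,0.2,-0.18,0,1,0,0,0,0.3,-0.27,0,1,0,0,0,0.3,-0.27,0,1]' --force 10

```text
time_s: 0.43
ee_pos: [0.2639, -0.48, 0.2224]
tcp_rot: [-3.095, -0.52, -0.004]
ft_force: [0.1, 0.4, -0.6]
finger_gap: 0.0646
finger_force: 0.0
```

Emit:
drive_tool --deltas '[0,0,0,0.1,-0.1,0,1,0,0,0,0.2,-0.2,0,1,0,0,0,0.3,-0.3,0,1,0,0,0,0.4,-0.4,0,1,0,0,0,0.5,-0.5,0,1,0,0,0,0.6,-0.6,0,1,0,0,0,0.7,-0.7,0.1,1,0,0,0,0.8,-0.8,0.2,1,0,0,0,0.9,-0.9,0.3,1,0,0,0,0.95,-0.92,0.35,1,0,0,0,0.95,-0.92,0.4,1,0,0,0,0.95,-0.92,0.4,1]'

```text
time_s: 1.43
ee_pos: [0.4399, -0.1307, 0.0989]
tcp_rot: [-3.095, -0.516, 0.007]
ft_force: [-1.0, 0.0, -0.2]
finger_gap: 0.0005
finger_force: 0.0
```

Emit:
drive_tool --deltas '[0,0,0,0,0,0,1,0,0,0,0,0,0,1,0,0,0,0,0,0,1,0,0,0,0,0,0,1,0,0,0,0,0,0,1,0,0,0,0,0,0,1]'

```text
time_s: 1.93
ee_pos: [0.441, -0.1351, 0.1034]
tcp_rot: [3.1, 0.506, 0.002]
ft_force: [-0.3, -0.5, -0.2]
finger_gap: 0.0004
finger_force: 0.0
```

Emit:
drive_tool --deltas '[0,0,0,0.02,-0.013,0.03,1,0,0,0,0.02,-0.013,0.06,1,0,0,0,0.02,-0.013,0.09,1,0,0,0,0.02,-0.013,0.11,1,0,0,0,0.02,-0.013,0.12,1,0,0,0,0.02,-0.013,0.12,1,0,0,0,0.02,-0.013,0.12,1,0,0,0,0.02,-0.013,0.12,1,0,0,0,0.02,-0.013,0.12,1]'

```text
time_s: 2.68
ee_pos: [0.4456, -0.1288, 0.0669]
tcp_rot: [3.1, 0.508, 0.001]
ft_force: [-0.5, 0.7, 0.4]
finger_gap: 0.0003
finger_force: 0.0
```

```bash
python3 - <<'E'
from rig import observe, optics
import cv2, numpy as np
d=optics.get_image("scene"); cv2.imwrite("pics/s1.png",cv2.resize(d["frame"][80:230,190:340,::-1],None,fx=4,fy=4))
s=observe(); print(s["time_s"],s["ee_pos"],s["ft_force"])
E
```

```text
2.7333 [ 0.4456115  -0.12882269  0.06698825] [0.34746487 0.54650328 0.7205495 ]
```

View pics/s1.png

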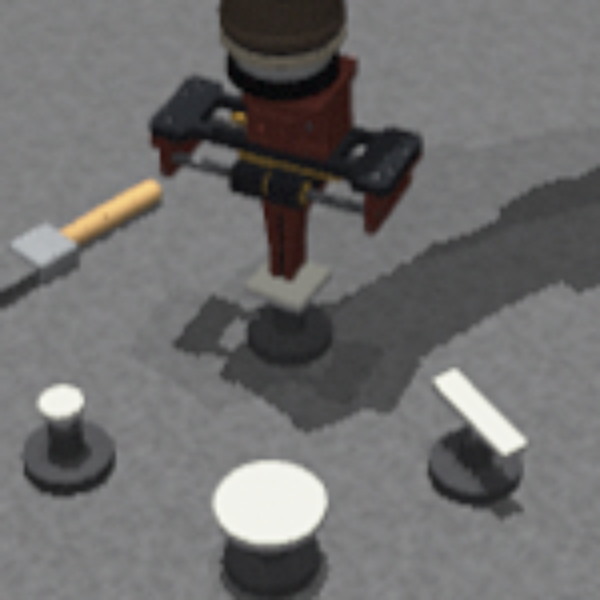

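The closed fingertip (crop ~(287,277)) is just above the centre of the square pad, and everything else is undisturbed. Next I press slowly.

Emit:
drive_tool --deltas '[0,0,0,0,0,0.01,1,0,0,0,0,0,0.02,1,0,0,0,0,0,0.027,1,0,0,0,0,0,0.033,1,0,0,0,0,0,0.037,1,0,0,0,0,0,0.04,1,0,0,0,0,0,0.04,1,0,0,0,0,0,0.04,1,0,0,0,0,0,0.04,1]'

```text
time_s: 3.48
ee_pos: [0.4456, -0.1289, 0.0549]
tcp_rot: [3.1, 0.508, 0.001]
ft_force: [0.0, -0.6, 5.2]
finger_gap: 0.0003
finger_force: 2.7
```

Measured 5.2 N at z = 54.9 mm, so the pad is down about 5 mm. Now up and across to the long rest.

Emit:
drive_tool --deltas '[0,0,0,0,0,-0.02,1,0,0,0,0,0,-0.06,1,0,0,0,0,0,-0.12,1,0,0,0,0,0,-0.15,1,0,0,0,0.04,-0.1,-0.15,1,0,0,0,0.09,-0.21,-0.15,1,0,0,0,0.13,-0.32,-0.15,1,0,0,0,0.18,-0.43,-0.15,1,0,0,0,0.22,-0.53,-0.15,1,0,0,0,0.243,-0.588,-0.15,1,0,0,0,0.243,-0.588,-0.12,1,0,0,0,0.243,-0.588,-0.1,1]'

```text
time_s: 4.48
ee_pos: [0.4579, 0.0625, 0.0841]
tcp_rot: [3.1, 0.512, -0.0]
ft_force: [0.4, 0.6, -0.5]
finger_gap: 0.0005
finger_force: 0.0
```

Emit:
drive_tool --deltas '[0,0,0,0,0,0.02,1,0,0,0,0,0,0.04,1,0,0,0,0,0,0.06,1,0,0,0,0,0,0.06,1,0,0,0,0,0,0.06,1,0,0,0,0,0,0.06,1,0,0,0,0,0,0.06,1]'

```text
time_s: 5.07
ee_pos: [0.4584, 0.0616, 0.0669]
tcp_rot: [3.1, 0.507, 0.001]
ft_force: [-0.2, -0.5, 0.3]
finger_gap: 0.0008
finger_force: 0.0
```

```bash
python3 - <<'E'
from h import *
from rig import observe, optics
d=optics.get_image("scene"); cv2.imwrite("pics/s2.png",cv2.resize(d["frame"][80:230,190:340,::-1],None,fx=4,fy=4))
for n,sd in dict(square=(261.5,148.8),small=(204.6,179.7),large=(257,205)).items(): print(n,blob(d,sd)[:2])
s=observe(); print(s["time_s"],s["ee_pos"],s["ft_force"])
E
```

```text
square (array([261.54166667, 148.68229167]), np.int32(192))
small (array([204.71428571, 179.77380952]), np.int32(84))
large (array([256.92712551, 204.99797571]), np.int32(494))
5.1167 [0.45841515 0.06162761 0.06693038] [ 1.16482755 -0.35138308  0.64550897]
```

View pics/s2.png

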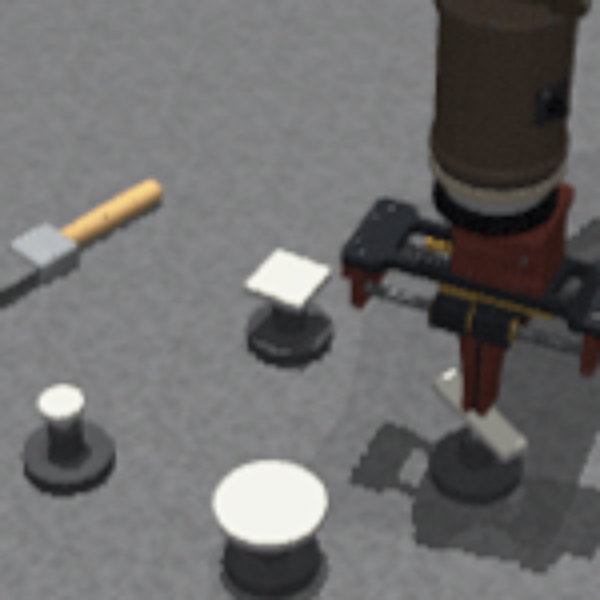

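The square rest is back up and hasn't moved (centroid still at (261.5,148.7)), and the fingertip (crop ~(478,410)) is over the centre of the long bar. Pressing.

Emit:
drive_tool --deltas '[0,0,0,0,0,0.01,1,0,0,0,0,0,0.02,1,0,0,0,0,0,0.027,1,0,0,0,0,0,0.033,1,0,0,0,0,0,0.037,1,0,0,0,0,0,0.04,1,0,0,0,0,0,0.04,1,0,0,0,0,0,0.04,1,0,0,0,0,0,0.04,1]'

```text
time_s: 5.87
ee_pos: [0.4584, 0.0618, 0.0549]
tcp_rot: [3.1, 0.508, 0.001]
ft_force: [-1.0, -0.9, 5.5]
finger_gap: 0.0007
finger_force: 2.7
```

Emit:
drive_tool --deltas '[0,0,0,0,0,-0.02,1,0,0,0,0,0,-0.06,1,0,0,0,0,0,-0.12,1,0,0,0,0,0,-0.15,1,0,0,0,0.04,0.1,-0.15,1,0,0,0,0.08,0.2,-0.15,1,0,0,0,0.13,0.31,-0.15,1,0,0,0,0.17,0.42,-0.15,1,0,0,0,0.22,0.53,-0.15,1,0,0,0,0.27,0.64,-0.15,1,0,0,0,0.31,0.75,-0.15,1,0,0,0,0.36,0.869,-0.15,1]'

```text
time_s: 6.87
ee_pos: [0.6439, -0.152, 0.0994]
tcp_rot: [-3.1, -0.508, 0.001]
ft_force: [1.2, 0.2, -0.2]
finger_gap: 0.0003
finger_force: 0.0
```

Emit:
drive_tool --deltas '[0,0,0,0,0,0,1,0,0,0,0,0,0,1,0,0,0,0,0,0.03,1,0,0,0,0,0,0.06,1,0,0,0,0,0,0.09,1,0,0,0,0,0,0.11,1,0,0,0,0,0,0.11,1,0,0,0,0,0,0.11,1,0,0,0,0,0,0.11,1]'

```text
time_s: 7.62
ee_pos: [0.6438, -0.1506, 0.0669]
tcp_rot: [3.1, 0.509, 0.0]
ft_force: [0.1, 0.5, 0.2]
finger_gap: 0.0008
finger_force: 0.0
```

```bash
python3 - <<'E'
from h import *
from rig import observe, optics
d=optics.get_image("scene"); cv2.imwrite("pics/s3.png",cv2.resize(d["frame"][80:230,190:340,::-1],None,fx=4,fy=4))
for n,sd in dict(square=(261.5,148.8),long=(309.7,182.4),large=(257,205)).items(): print(n,blob(d,sd)[:2])
s=observe(); print(s["time_s"],s["ee_pos"],s["ft_force"])
E
```

```text
square (array([261.77777778, 149.08333333]), np.int32(144))
long (array([309.68316832, 182.51980198]), np.int32(202))
large (array([256.95131846, 205.01014199]), np.int32(493))
7.6667 [ 0.64399304 -0.15073714  0.06710246] [-0.12986412 -0.70986256  0.27302273]
```

View pics/s3.png

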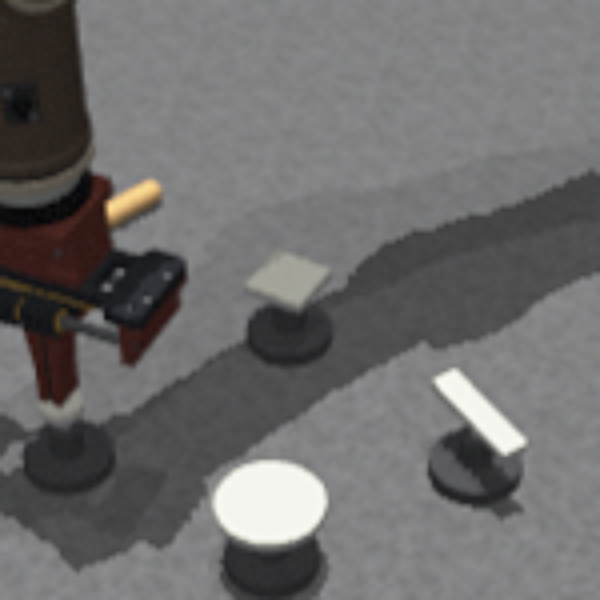

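The long pad is back up (309.7,182.5), and the fingertip (crop ~(60,400)) is over the small pad. The square pad is only in shadow. Pressing.

Emit:
drive_tool --deltas '[0,0,0,0,0,0.01,1,0,0,0,0,0,0.02,1,0,0,0,0,0,0.027,1,0,0,0,0,0,0.033,1,0,0,0,0,0,0.037,1,0,0,0,0,0,0.04,1,0,0,0,0,0,0.04,1,0,0,0,0,0,0.04,1,0,0,0,0,0,0.04,1]'

```text
time_s: 8.42
ee_pos: [0.644, -0.151, 0.0551]
tcp_rot: [3.1, 0.508, 0.001]
ft_force: [-0.1, 0.4, 5.8]
finger_gap: 0.0009
finger_force: 2.7
```

Emit:
drive_tool --deltas '[0,0,0,0,0,-0.02,1,0,0,0,0,0,-0.06,1,0,0,0,0,0,-0.12,1,0,0,0,0,0,-0.2,1,0,0,0,0,0,-0.3,1,0,0,0,0,0,-0.4,1,0,0,0,0,0,-0.5,1,0,0,0,0,0,-0.5,1,0,0,0,0,0,-0.5,1,0,0,0,0,0,-0.5,1,0,0,0,0,0,-0.5,1]'

```text
time_s: 9.33
ee_pos: [0.6428, -0.1508, 0.2035]
tcp_rot: [-3.1, -0.508, 0.003]
ft_force: [-0.5, 1.4, 0.1]
finger_gap: 0.0007
finger_force: 0.0
```

```bash
python3 - <<'E'
from h import *
from rig import observe, optics
d=optics.get_image("scene"); cv2.imwrite("pics/s4.png",d["frame"][:,:,::-1])
for n,sd in dict(square=(261.5,148.8),long=(309.7,182.4),small=(204.6,179.7),large=(257,205)).items(): print(n,blob(d,sd,110)[:2])
s=observe(); print(s["time_s"],s["ee_pos"],s["ft_force"],abs(s["qd"]).max() if hasattr(s["qd"],"max") else s["qd"])
E
```

```text
square (array([209.88235294, 114.23529412]), np.int32(17))
long (array([287.99717568, 207.18069881]), np.int32(121091))
small (array([193.04761905, 197.19047619]), np.int32(21))
large (array([287.99717568, 207.18069881]), np.int32(121091))
9.3833 [ 0.64279425 -0.15079087  0.20328579] [-0.6271649   0.41222612  0.26889577] 0.005568896383946023
```

View pics/s4.png

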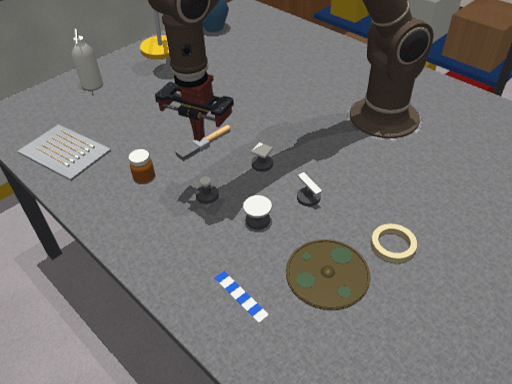

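All the rests are upright in their places: small (206,188), square (262,156), long (309,188), large (257,211). The bystanders haven't moved and the arm is clear. Handing in.

```bash
python3 -c "
from rig import workorder
print(workorder.job_done())"
```

```text
the job is handed in; nothing more can be done
None
```

I pressed the square, long and small round pads in that order, each about 5–6 mm (5.2–5.8 N) and short of its stop, saw no rest or other thing displaced in the last picture, and handed the job in; no verdict came back.

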